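# Spray the tensioner's pivot, then hold its cage arm wound to the stop

## Robot

A 7-joint arm with a two-finger parallel gripper is mounted at the origin on the work surface. World frame = base frame: x ahead of the robot, y to its left, z up, the work surface at z = 0. Lengths are in m, angles in rad, forces in N, time in s.
With the tool pointing down it reaches from about 0.4 to 0.85 m from the base axis. Payload 10.4 kg.
Tool frame: the origin (TCP) lies at the very end of the fingers, on their centre line; the grasp point (between the pads) lies 19 mm behind it (grip_point_offset is the distance from the TCP to the grasp point, in m); z points along the fingers, y is the line along which they close (so a half turn about z gives the same grasp; the last joint's range is limited). The gripper opens to 87 mm and grips with 3 to 60 N. Pads are 19 mm wide; open, the fingers measure 117 mm over their backs; the gripper's body (75 mm by 190 mm) begins 51 mm behind the grasp point.
Start: joints at [1.322, 0.332, -0.065, 1.46, 0.022, 1.35, -0.088], TCP at [0.14, -0.609, 0.223] pointing down, gripper open.
Joint ranges: [-2.6, 2.6], [-0.5, 2.12], [-1.47, 1.34], [0.16, 2.42], [-1.27, 4.41], [0.06, 2.06], [-2.6, 2.6]. Speed limits (rad/s): [2.22, 2.22, 2.79, 2.79, 3.14, 3.14, 3.14].

## Interface

Orientations are given as a unit quaternion [x, y, z, w].
In Python, from bench import * gives the robot as it stands.
- The arm moves only by the tool play_rows, never from a script. Its argument "increments" is text: rows parted by semicolons, each of 7 numbers parted by spaces: the turn, a rotation vector about the tool's x, y, z in rad, then the shift along the tool's x, y, z in m, then the opening, from 0 (shut) to 1 (fully open). A call has 1 to 8 rows; each row is the pose to reach, as a shift and turn from the pose commanded when the call began, along the tool's axes at that moment; what a row does not reach only later rows make up. A row lasts 1/10 s, in which the tool goes at most 50 mm and 8.59 degrees, less where a joint would pass 70% of its speed; a pose out of reach is approached as far as the arm can. A call with a gripper value outside its range is refused whole. The fingers move at their own pace and stop on an object; "grip_force" is the grip in N (left out, the last holds). Time passes only in rows, so rows that repeat a pose let the fingers close. It gives the time, the measured TCP pose, the force, the opening and the grip force at its end, in the units of the state.
- read_state(): the state, without advancing time (a new reading comes with each control period).
- camera(name): name is "scene" or "top" or "wrist"; returns a dict with "color" (420x560x3 uint8, red, green, blue), "fx", "fy", "cx", "cy" (pixels), "camera_from_world" (4x4, takes a point from world to camera coordinates); the wrist camera has in their place "mount" (4x4, takes a point from camera to tool coordinates, whose origin is the TCP and whose axes are the flange's). Camera axes: x right, y down, z forward; pixel columns grow to the right and rows downward; lengths in m; the calibration is good to about 2 mm. A picture is of the moment at which its call begins: read the wrist's pose just before it. There is no depth.
- close_job(): hands the job in; it is judged then, once.
The state is a dict: "time": time; "joint_positions": joint angles; "joint_vel": joint speeds; "joint_torque": joint torques, N m; "ee_pos": TCP position; "eef_rot": TCP orientation; "ft_force": force on the tool from outside, world axes, zero at the start; "torque": the same for the moment, N m; "width": finger opening in m; "grip_force": force on a finger pad.
Only numpy, scipy, OpenCV 4.12 (cv2) and the standard library are available. Lean on these libraries where they do the work, as an engineer would, in place of code of your own. Each camera call takes 0.05 s, during which the arm holds its last target. There are 200 camera calls.

## Task

Free up the sticky tape tensioner: press the nozzle cap of the footed spray can fully down with the fingers while the tensioner's cage arm is still at rest, and let the cap spring right back up. Then swing the cage arm clockwise (seen from above) against its spring until it is wound fully to its stop, and keep holding it there: the program finishes while the fingers still hold the arm at the stop. Leave the other things on the bench where they are.

Things in the scene. Friction and masses are not known exactly. Their poses are not given: they have to be found in the camera images.
- tension_unit: fixed tape tensioner: aluminium deck plate 150 x 135 x 12 mm, dark steel hanger bracket and round pivot body. Origin on the table under the pivot axis; z up. The arm points 150 deg counter-clockwise from the unit's x axis at rest, 81 deg at the stop. Two thin upright steel pins on the deck, 93 mm high, 62 mm from the pivot axis, mark rest and stop.
- pivot (a point): top end of the vertical pivot pin (14 mm thick), 114 mm above the table; the arm turns about this vertical axis
- post_top (a point): centre of the top of the round steel post on the arm's free end: 16 mm thick, 110 mm from the pivot axis, rising 45 mm clear above the upper bar, from 97 to 142 mm above the table. Push or pinch the arm here.
- cage_arm (a joint): turn about the pivot of the sprung cage arm (two aluminium bars 22 x 134 mm, from 67 to 97 mm above the table, two black rollers between them), rad: 0 at rest, grows clockwise seen from above to 1.2 at the stop. Spring back-torque 0.32 N m at rest rising to 0.80 N m at the stop (3 to 7.3 N at the post); springs back if let go.
- spray_can: fixed slim aluminium spray can, 45 mm thick, in a dark round foot 72 mm across. Origin on the table under its axis. Its small spout points along its +y, to the pivot.
- cap_top (a point): centre of the top of the can's white nozzle cap: 28 mm across, flat top 162 mm above the table when up; a thin spout, 7 mm thick, sticks out 12 mm towards the pivot
- spray_cap (a joint): how far the nozzle cap is pressed down, m: 0 up, 0.006 fully down (hard stop); its spring takes 4 N to start and 8.4 N fully down
- closed_can: a loose spray can like the fixed one but without foot ring, its nozzle hidden under a broad white 42 mm overcap, 152 mm tall; a bystander; origin under its middle
- tape_roll: loose card ring of tape lying flat, 90 mm across, 24 mm high; a bystander; origin under its middle
- swab_box: loose small white and green paper box, 55 x 90 x 50 mm; a bystander; origin under its middle
- screwdriver: loose screwdriver lying on the table; a bystander
- brush: loose brush lying on the table; a bystander
- screw_dish: loose small white dish, 70 mm across, 25 mm high; a bystander; origin under its middle
- glue: loose small clear bottle, 36 mm across, 62 mm tall; a bystander; origin under its middle
There are look-alikes about, which are no part of the job. What is shaped like the tension_unit but red is not meant.

How it is judged:
By the outcome, as a careful person would: the job done as asked, in the order asked, and still so for the second after the job is handed in, while the arm keeps its last pose, push and grip.
It also fails if it takes over 42 s, if anything falls off the work surface, if the arm or the gripper's body presses on something with over 40 N, if the wrist force passes 120 N, or if a joint passes its speed limit or range.

## Working session

There is one attempt and no reset: what is moved stays moved. The work goes in short steps, Python scripts to look and compute and a tool call to move; the robot and the scene stay as the last step left them, time stands still between calls to the robot, and variables do not carry over. Pictures are saved under pics/ and viewed, at most 10 in all, crops included, and the job is handed in when it is done.

Besides the shell and the picture viewer there is one more tool, called after "Request:" as a command line: name --argument value ..., lists and objects as JSON in quotes. play_rows: Moves the arm, as the interface text tells. Its arguments: {"type":"object","properties":{"increments":{"type":"string"},"grip_force":{"type":"number"}},"required":["increments"]}

```bash
mkdir -p pics; ls
cat > h.py <<'E'
from bench import *
import numpy as np, cv2
from scipy.spatial.transform import Rotation as R
E
python3 - <<'E'
from h import *
s=read_state(); print(s)
a=camera("scene");b=camera("top")
for n,c in(("scene",a),("top",b)):
    cv2.imwrite(f"pics/{n}0.png",cv2.resize(c["color"][:,:,::-1],(800,600)))
    print(n,c["fx"],c["cx"],c["cy"],np.round(c["camera_from_world"],3).tolist())
np.save("top.npy",b["color"]);np.save("scene.npy",a["color"])
E
```

```text
pics
{'time': 0.0, 'joint_positions': array([ 1.32239981,  0.33284306, -0.06467993,  1.46092698,  0.02161135,
        1.34986171, -0.08851716]), 'joint_vel': array([ 0.00099496, -0.0007578 ,  0.0014889 ,  0.00060157,  0.00031244,
       -0.00119151,  0.00155069]), 'joint_torque': array([-7.08569914e-04, -6.23262906e+01,  2.42872996e-02, -3.89899814e+01,
       -6.12156163e-02,  3.97146447e-02,  9.48842080e-05]), 'ee_pos': array([ 0.13982473, -0.60878229,  0.22177872]), 'eef_rot': array([ 9.93634264e-01,  1.12652112e-01, -1.14615285e-04, -6.61866083e-04]), 'ft_force': array([-0.09633518,  0.35201266, -0.35526866]), 'torque': array([ 0.05039458, -0.01167048,  0.00294223]), 'grip_force': 0.0, 'width': 0.08690366664368442}
scene 470.12064559790764 279.07090100479667 210.2541589671097 [[-0.484, 0.875, -0.008, 0.206], [0.698, 0.38, -0.606, -0.355], [-0.527, -0.299, -0.795, 1.418], [0.0, 0.0, 0.0, 1.0]]
top 387.40304137220414 274.8919821176672 207.009257523072 [[-0.084, -0.996, -0.006, 0.153], [-0.969, 0.083, -0.235, 0.584], [0.234, -0.014, -0.972, 0.689], [0.0, 0.0, 0.0, 1.0]]
```

View pics/scene0.png

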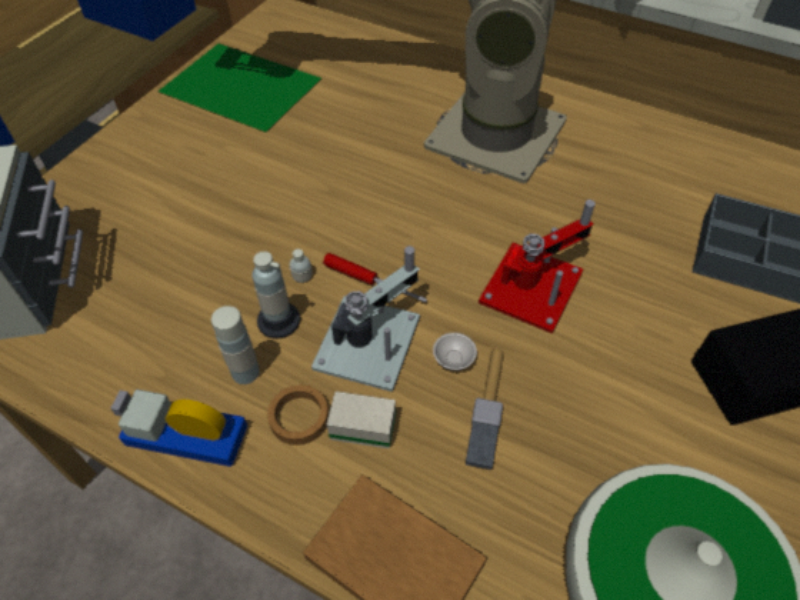

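View pics/top0.png

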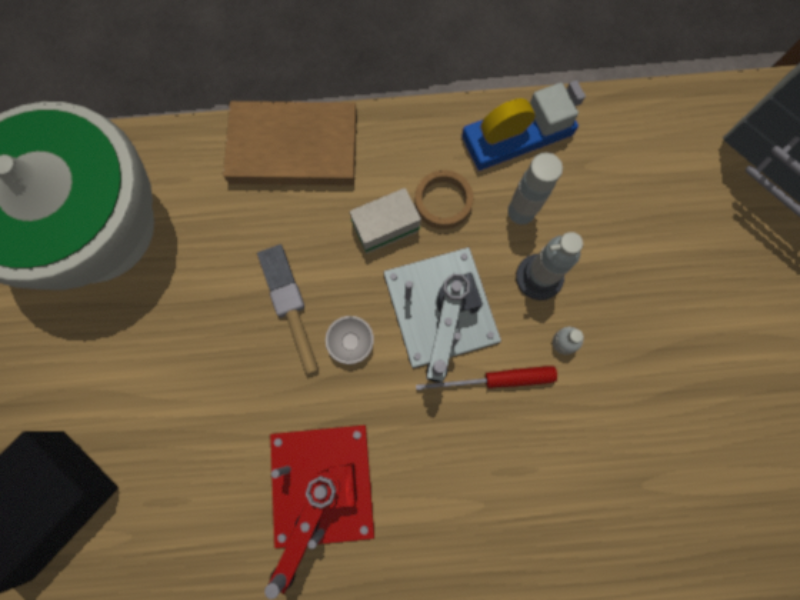

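Tension unit (grey): top (455,290), scene (355,310). The look-alike is the red one at top (320,490), scene (530,260), so it's not meant. The footed can, with a dark foot ring and small spout, is at top (570,243), scene (265,260). The can at top (543,170), scene (228,320) has a broad overcap and no foot, so it is the closed bystander. I'll confirm these in enlarged crops.

Run:
```python
from h import *
t=np.load("top.npy")[:,:,::-1];s=np.load("scene.npy")[:,:,::-1]
# top x290-420,y100-275 ; scene x145-310,y165-275
a=cv2.resize(t[155:280,280:420],None,fx=5,fy=4.8,interpolation=cv2.INTER_CUBIC)
b=cv2.resize(s[165:275,150:310],None,fx=5,fy=5,interpolation=cv2.INTER_CUBIC)
cv2.imwrite("pics/ct.png",a);cv2.imwrite("pics/cs.png",b)
```

```text
(no output)
```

View pics/ct.png

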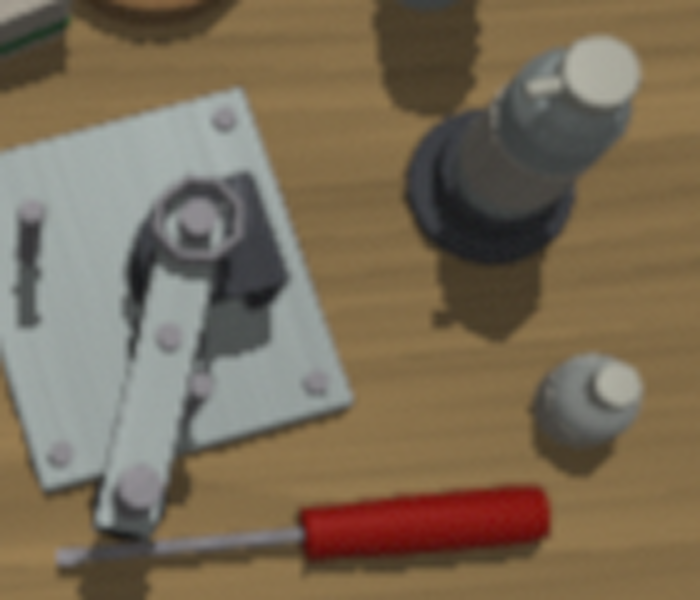

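View pics/cs.png

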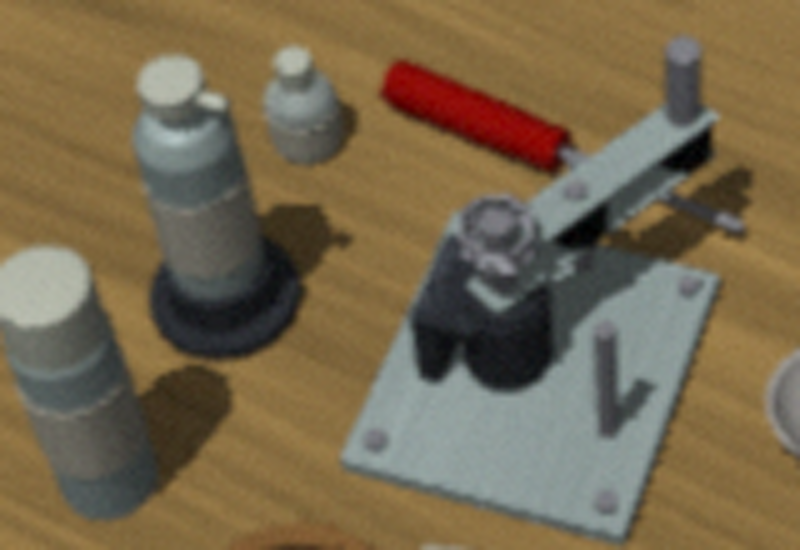

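The crop confirms it. The footed can's cap centre is at crop pixel (602,72) top and (171,83) scene, and its spout points to the pivot. The post top is at (138,487) and (684,47), the pivot at (199,220) and (496,222), and the stop pin at (32,212) and (606,329).

Run:
```python
from h import *
C=[camera("top"),camera("scene")]
P=[np.array([[c["fx"],0,c["cx"]],[0,c["fy"],c["cy"]],[0,0,1]])@c["camera_from_world"][:3] for c in C]
T=lambda p,x0,y0,fx,fy: np.array([(p[0]+.5)/fx-.5+x0,(p[1]+.5)/fy-.5+y0])
g={}
for n,a,b in[("cap",(602,72),(171,83)),("post",(138,487),(684,47)),("pivot",(199,220),(496,222)),("pin",(32,212),(606,329))]:
    u=T(a,280,155,5,4.8);v=T(b,150,165,5,5)
    X=cv2.triangulatePoints(P[0],P[1],u,v).ravel();X=X[:3]/X[3];g[n]=X
    e=[np.round((p@np.r_[X,1])[:2]/(p@np.r_[X,1])[2]-w,1) for p,w in zip(P,(u,v))]
    print(n,X.round(4),e)
d=g["post"]-g["pivot"];print(np.hypot(*d[:2]),np.degrees(np.arctan2(d[1],d[0])))
d=g["pin"]-g["pivot"];print(np.hypot(*d[:2]),np.degrees(np.arctan2(d[1],d[0])))
s=read_state();print(s["ee_pos"],R.from_quat(s["eef_rot"]).as_matrix().round(3).tolist())
```

```text
cap [ 0.6229 -0.1217  0.1571] [array([-0.1,  0. ]), array([-0.1, -0. ])]
post [0.4873 0.0546 0.1406] [array([ 0.6, -0.3]), array([0.4, 0.1])]
pivot [0.5912 0.0187 0.1106] [array([ 0.6, -0.3]), array([0.4, 0.1])]
pin [0.6049 0.0799 0.0896] [array([ 0.2, -0.1]), array([0.1, 0. ])]
0.1098423688244761 160.96183881195293
0.06271525388558061 77.38068330862943
[ 0.13986738 -0.60890978  0.22205711] [[0.975, 0.224, -0.0], [0.224, -0.975, 0.001], [0.0, -0.001, -1.0]]
```

Request:
play_rows --increments "0 0 0 0.02 -0.012 0 0;0 0 0 0.055 -0.035 0 0;0 0 0 0.09 -0.057 0 0;0 0 0 0.13 -0.082 0 0;0 0 0 0.17 -0.107 0 0;0 0 0 0.21 -0.133 0 0;0 0 0 0.25 -0.158 0 0;0 0 0 0.29 -0.183 0 0" --grip_force 20

```text
time: 1.0
ee_pos: [0.3826, -0.3643, 0.2227]
eef_rot: [0.994, 0.113, 0.0, 0.0]
ft_force: [0.3, 0.4, -0.3]
width: 0.0311
grip_force: 0.0
```

Request:
play_rows --increments "0 0 0 0.04 -0.025 0 0;0 0 0 0.08 -0.051 0 0;0 0 0 0.12 -0.076 0 0;0 0 0 0.16 -0.101 0 0;0 0 0 0.2 -0.127 0 0;0 0 0 0.24 -0.152 0 0;0 0 0 0.27 -0.172 0 0;0 0 0 0.29 -0.184 0 0"

```text
time: 1.8
ee_pos: [0.6244, -0.1182, 0.2222]
eef_rot: [0.993, 0.114, 0.0, -0.001]
ft_force: [-0.2, -0.1, 0.7]
width: 0.0002
grip_force: 0.0
```

Request:
play_rows --increments "0 0 0 0 0 0 0;0 0 0 0 0 0 0;0 0 0 0 0 0 0"

```text
time: 2.1
ee_pos: [0.6224, -0.1231, 0.2225]
eef_rot: [0.994, 0.112, -0.0, 0.0]
ft_force: [-0.3, -1.0, -0.3]
width: 0.0007
grip_force: 0.0
```

Run:
```python
from h import *
s=read_state();Rm=R.from_quat(s["eef_rot"]).as_matrix();print(s["time"],s["ee_pos"],s["ft_force"],s["width"],Rm.round(3).tolist())
print(Rm.T@(np.array([.623,-.122,.162])-s["ee_pos"]))
c=camera("wrist");print(np.round(c["mount"],3).tolist())
cv2.imwrite("pics/w1.png",c["color"][:,:,::-1])
```

```text
2.1 [ 0.62242048 -0.12307741  0.22247389] [-0.31122942 -0.9856546  -0.32848926] 0.0007484359383479857 [[0.975, 0.222, -0.0], [0.222, -0.975, -0.001], [-0.001, 0.001, -1.0]]
[ 0.00084247 -0.00096444  0.0604727 ]
[[-0.001, -0.959, -0.282, 0.077], [1.0, -0.001, -0.0, 0.001], [-0.0, -0.282, 0.959, -0.161], [0.0, 0.0, 0.0, 1.0]]
```

View pics/w1.png

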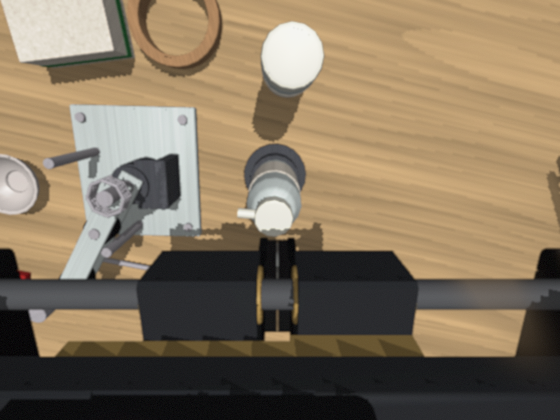

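The wrist view shows the cap at about (273,215), with its spout pointing left to the pivot. The shut fingers are in line with it. I'll check the position by casting that ray.

Run:
```python
from h import *
s=read_state();Rm=R.from_quat(s["eef_rot"]).as_matrix();c=camera("wrist");M=c["mount"]
for n,p,z in(("cap",(273,215),.162),("pivot",(111,197),.114)):
    d=Rm@M[:3,:3]@np.array([(p[0]-c["cx"])/c["fx"],(p[1]-c["cy"])/c["fy"],1]);o=s["ee_pos"]+Rm@M[:3,3]
    print(n,o+d*(z-o[2])/d[2])
```

```text
cap [ 0.62515421 -0.12038199  0.162     ]
pivot [0.59490855 0.01287154 0.114     ]
```

Request:
play_rows --increments "0 0 0 0.002 -0.002 0.01 0;0 0 0 0.002 -0.002 0.025 0;0 0 0 0.002 -0.002 0.04 0;0 0 0 0.002 -0.002 0.05 0;0 0 0 0.002 -0.002 0.054 0;0 0 0 0.002 -0.002 0.056 0;0 0 0 0.002 -0.002 0.056 0"

```text
time: 2.9
ee_pos: [0.6247, -0.1192, 0.1666]
eef_rot: [0.994, 0.113, 0.0, 0.0]
ft_force: [0.1, 0.3, 0.1]
width: 0.0004
grip_force: 0.0
```

Request:
play_rows --increments "0 0 0 0 0 0.002 0;0 0 0 0 0 0.004 0;0 0 0 0 0 0.006 0;0 0 0 0 0 0.007 0;0 0 0 0 0 0.007 0"

```text
time: 3.4
ee_pos: [0.6249, -0.1193, 0.1602]
eef_rot: [0.994, 0.113, 0.001, 0.0]
ft_force: [-0.8, -0.0, 4.5]
width: 0.0001
grip_force: 2.9
```

Contact, with 4.5 N at z=0.160. Now I'll press on.

Request:
play_rows --increments "0 0 0 0 0 0.002 0;0 0 0 0 0 0.004 0;0 0 0 0 0 0.005 0;0 0 0 0 0 0.006 0;0 0 0 0 0 0.006 0;0 0 0 0 0 0.006 0"

```text
time: 4.0
ee_pos: [0.6253, -0.1192, 0.1564]
eef_rot: [0.994, 0.113, 0.001, 0.001]
ft_force: [-6.1, 0.5, 19.3]
width: 0.0006
grip_force: 9.5
```

Request:
play_rows --increments "0 0 0 0 0 0.001 0;0 0 0 0 0 0.001 0;0 0 0 0 0 0.001 0"

```text
time: 4.3
ee_pos: [0.6255, -0.1193, 0.1563]
eef_rot: [0.994, 0.113, 0.002, 0.001]
ft_force: [-8.0, 0.9, 24.2]
width: 0.0003
grip_force: 12.6
```

Request:
play_rows --increments "0 0 0 0 0 -0.005 0;0 0 0 0 0 -0.01 0;0 0 0 0 0 -0.02 0;0 0 0 0 0 -0.035 0;0 0 0 0 0 -0.05 0;0 0 0 0 0 -0.065 0;0 0 0 0 0 -0.07 0;0 0 0 0 0 -0.07 0"

```text
time: 5.1
ee_pos: [0.6251, -0.1192, 0.2237]
eef_rot: [0.994, 0.113, 0.001, 0.0]
ft_force: [0.2, -0.7, -0.2]
width: 0.0005
grip_force: 0.0
```

Run:
```python
from h import *
s=read_state();Rm=R.from_quat(s["eef_rot"]).as_matrix();print(s["time"],s["ee_pos"],s["joint_positions"].round(2),Rm.round(3).tolist())
print(Rm.T@(np.array([.4885,.0535,.122])-s["ee_pos"]))
c=camera("top");t0=np.load("top.npy").astype(int)
cv2.imwrite("pics/t2.png",c["color"][:,:,::-1])
```

```text
5.1 [ 0.62505637 -0.11921291  0.22373149] [ 0.49  0.4  -0.49  1.41  0.19  1.38 -1.35] [[0.975, 0.224, 0.002], [0.224, -0.975, -0.0], [0.002, 0.001, -1.0]]
[-0.09458592 -0.19898496  0.10141586]
```

The hard stop is confirmed: 5 N more gave only 0.1 mm. The cap is released. Next I'll turn the tool and go above the post, turning the way that keeps the last joint in range.

Request:
play_rows --increments "0 0 -0.14 -0.005 -0.01 0 0;0 0 -0.28 -0.01 -0.025 0 0;0 0 -0.42 -0.02 -0.04 0 0;0 0 -0.56 -0.03 -0.06 0 0;0 0 -0.7 -0.04 -0.08 0 0.2;0 0 -0.84 -0.05 -0.105 0 0.4;0 0 -0.98 -0.06 -0.13 0 0.6;0 0 -1.12 -0.07 -0.15 0 0.6"

```text
time: 5.95
ee_pos: [0.5215, 0.0126, 0.2217]
eef_rot: [0.78, 0.626, -0.0, -0.0]
ft_force: [-0.5, 0.4, 0.9]
width: 0.0247
grip_force: 0.0
```

Request:
play_rows --increments "0 0 -0.14 0 0 0 0.6;0 0 -0.28 0 0 0 0.6;0 0 -0.42 0 0 0 0.6;0 0 -0.56 0 0 0 0.6;0 0 -0.7 0 0 0 0.6;0 0 -0.84 0 0 0 0.6;0 0 -0.98 0 0 0 0.6;0 0 -1.12 0 0 0 0.6"

```text
time: 6.75
ee_pos: [0.5223, 0.0112, 0.2218]
eef_rot: [0.329, 0.944, -0.0, -0.001]
ft_force: [-0.4, 0.2, 0.7]
width: 0.0527
grip_force: 0.0
```

Request:
play_rows --increments "0 0 -0.14 0 0 0 0.6;0 0 -0.28 0 0 0 0.6;0 0 -0.34 0 0 0 0.6;0 0 -0.34 0 0 0 0.6;0 0 -0.34 0 0 0 0.6"

```text
time: 7.25
ee_pos: [0.5225, 0.0112, 0.222]
eef_rot: [0.168, 0.986, -0.0, -0.0]
ft_force: [0.1, 0.7, -0.1]
width: 0.0522
grip_force: 0.0
```

```bash
cat > st.py <<'E'
from h import *
import sys
def rep(x,y,z,a):
    s=read_state();Rm=R.from_quat(s["eef_rot"]).as_matrix();print(s["time"],s["ee_pos"].round(4),s["joint_positions"].round(2),"ydeg",np.degrees(np.arctan2(Rm[1,1],Rm[0,1])).round(1),s["ft_force"].round(1),s["width"])
    print("shift",(Rm.T@(np.array([x,y,z])-s["ee_pos"])).round(4),"turnz",-(np.radians(a)-np.arctan2(Rm[1,1],Rm[0,1])))
    return s,Rm
E
python3 - <<'E'
from st import *
rep(.488,.0545,.105,71)
c=camera("wrist");cv2.imwrite("pics/w2.png",c["color"][:,:,::-1])
c=camera("top");cv2.imwrite("pics/t3.png",c["color"][:,:,::-1])
E
```

```text
7.25 [0.5225 0.0112 0.222 ] [ 0.7   0.2  -0.9   1.69  0.16  1.32  1.  ] ydeg 70.6 [ 0.1  0.7 -0.1] 0.05217474130172193
shift [0.0468 0.0294 0.1171] turnz -0.006367852453184719
```

View pics/w2.png

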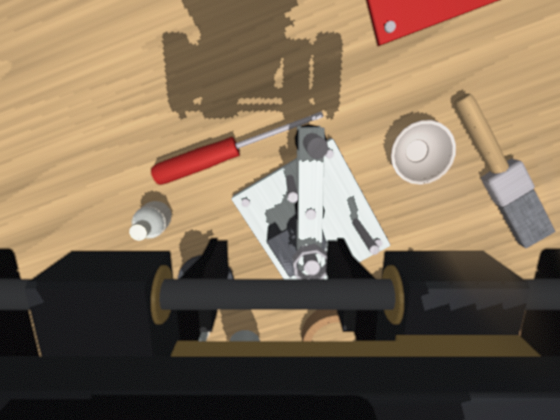

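The wrist view shows the post top at about (315,147), with the arm vertical in the image, in line with the tool's x. I'll cast that ray.

Run:
```python
from st import *
c=camera("wrist");M=c["mount"]
s,Rm=rep(.488,.0545,.105,71)
for p,z in(((315,147),.142),((312,266),.114)):
    d=Rm@M[:3,:3]@np.array([(p[0]-c["cx"])/c["fx"],(p[1]-c["cy"])/c["fy"],1]);o=s["ee_pos"]+Rm@M[:3,3]
    print(o+d*(z-o[2])/d[2])
```

```text
7.4 [0.5227 0.0113 0.2224] [ 0.7   0.2  -0.9   1.69  0.16  1.32  1.  ] ydeg 70.7 [0.2 0.6 0.7] 0.05224424933078438
shift [0.047  0.0293 0.1174] turnz -0.005419117877894841
[0.48607046 0.05246579 0.142     ]
[0.59024075 0.01997211 0.114     ]
```

Request:
play_rows --increments "0 0 0 0.015 0.01 0 0.6;0 0 0 0.035 0.02 0 0.6;0 0 0 0.047 0.028 0.005 0.6;0 0 0 0.047 0.028 0.02 0.6;0 0 0 0.047 0.028 0.04 0.6;0 0 0 0.047 0.028 0.065 0.6;0 0 0 0.047 0.028 0.09 0.6;0 0 0 0.047 0.028 0.105 0.6"

```text
time: 8.2
ee_pos: [0.4866, 0.0526, 0.1147]
eef_rot: [0.167, 0.986, -0.0, -0.001]
ft_force: [-0.6, -0.0, -0.7]
width: 0.0519
grip_force: 0.0
```

Request:
play_rows --increments "0 0 0 0 0 0.005 0.6;0 0 0 0 0 0.009 0.6;0 0 0 0 0 0.009 0.4;0 0 0 0 0 0.009 0.25;0 0 0 0 0 0.009 0.15;0 0 0 0 0 0.009 0.1;0 0 0 0 0 0.009 0.1;0 0 0 0 0 0.009 0.1" --grip_force 15

```text
time: 9.0
ee_pos: [0.4881, 0.0543, 0.1088]
eef_rot: [0.167, 0.986, 0.001, 0.001]
ft_force: [2.7, 1.8, -3.1]
width: 0.0154
grip_force: 15.0
```

Run:
```python
from st import *
s,Rm=rep(.487,.054,.107,71)
c=camera("scene");cv2.imwrite("pics/s3.png",cv2.resize(c["color"][140:290,150:330,::-1],None,fx=4,fy=4))
p=np.array([.5907,.019]);v=s["ee_pos"][:2]-p;print(np.hypot(*v),np.degrees(np.arctan2(v[1],v[0])))
r=.11;a0=np.arctan2(v[1],v[0])
for k in range(5,76,5):
    a=a0-np.radians(k);q=p+r*np.array([np.cos(a),np.sin(a)])
    print(k,round(np.radians(k),3),(Rm.T@np.r_[q-s["ee_pos"][:2],0]).round(4)[:2])
```

```text
9.0 [0.4881 0.0543 0.1088] [ 0.63  0.25 -0.91  1.91  0.22  1.09  0.86] ydeg 70.8 [ 2.7  1.8 -3.1] 0.015447683687379738
shift [ 0.0009 -0.0006  0.0018] turnz -0.0035591316345342516
0.10853086443303614 161.01466801377973
5 0.087 [0.0011 0.0096]
10 0.175 [-0.0001  0.0191]
15 0.262 [-0.0022  0.0285]
20 0.349 [-0.005   0.0376]
25 0.436 [-0.0087  0.0465]
30 0.524 [-0.0131  0.0551]
35 0.611 [-0.0182  0.0632]
40 0.698 [-0.024   0.0708]
45 0.785 [-0.0305  0.0779]
50 0.873 [-0.0375  0.0844]
55 0.96 [-0.0451  0.0903]
60 1.047 [-0.0532  0.0955]
65 1.134 [-0.0617  0.0999]
70 1.222 [-0.0705  0.1036]
75 1.309 [-0.0797  0.1066]
```

View pics/s3.png

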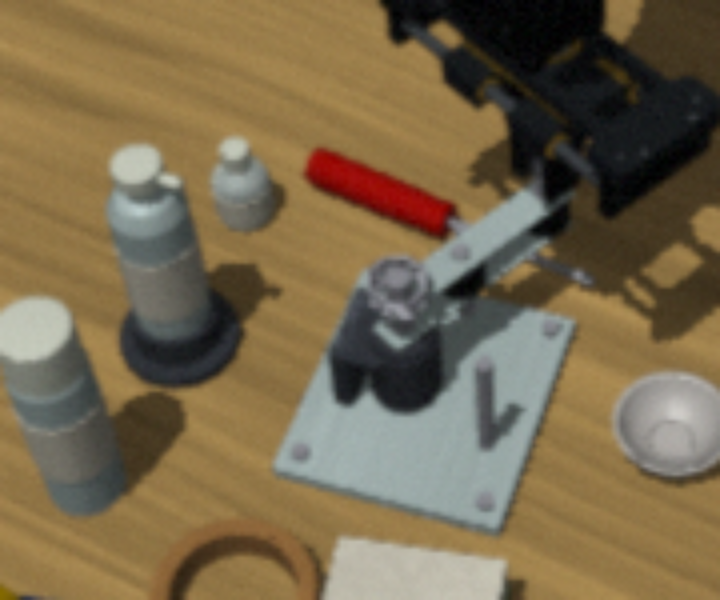

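The post is pinched (15.4 mm opening), the cap is up and the bystanders haven't moved. Swinging along the arc now.

Request:
play_rows --increments "0 0 0.04 0.001 0.005 0 0.1;0 0 0.087 0.001 0.01 0 0.1;0 0 0.175 0 0.019 0 0.1;0 0 0.262 -0.002 0.0285 0 0.1;0 0 0.349 -0.005 0.0376 0 0.1;0 0 0.436 -0.0087 0.0465 0 0.1;0 0 0.524 -0.013 0.055 0 0.1;0 0 0.611 -0.018 0.063 0 0.1" --grip_force 30

```text
time: 9.85
ee_pos: [0.5253, 0.1065, 0.1087]
eef_rot: [0.458, 0.889, -0.001, -0.0]
ft_force: [-3.6, -1.9, 5.8]
width: 0.015
grip_force: 30.0
```

Run:
```python
from st import *
p=np.array([.5907,.019])
s,Rm=rep(.5,.05,.1,71)
v=s["ee_pos"][:2]-p;a0=np.arctan2(v[1],v[0]);print(np.hypot(*v),np.degrees(a0),s["torque"])
y=np.arctan2(Rm[1,1],Rm[0,1])
for k in(115,110,105,100,95,92,90,89):
    a=np.radians(k);q=p+.11*np.array([np.cos(a),np.sin(a)])
    print(k,round(y-(a-np.pi/2),3),(Rm.T@np.r_[q-s["ee_pos"][:2],0]).round(4)[:2])
```

```text
9.85 [0.5253 0.1065 0.1087] [ 0.41  0.34 -0.81  1.8   0.27  1.12  0.13] ydeg 35.5 [-3.6 -1.9  5.8] 0.015035363548541427
shift [-0.0313 -0.0534  0.0088] turnz -0.6188727425155679
0.10922959456576337 126.80428012851063 [-0.53821918  0.58428301  0.14214279]
115 0.184 [-0.0011  0.0225]
110 0.271 [-0.0032  0.0319]
105 0.359 [-0.0062  0.041 ]
100 0.446 [-0.01    0.0498]
95 0.533 [-0.0145  0.0583]
92 0.585 [-0.0175  0.0632]
90 0.62 [-0.0197  0.0663]
89 0.638 [-0.0208  0.0679]
```

Request:
play_rows --increments "0 0 0.09 0 0.012 0 0.1;0 0 0.184 -0.001 0.0225 0 0.1;0 0 0.271 -0.003 0.032 0 0.1;0 0 0.359 -0.006 0.041 0 0.1;0 0 0.446 -0.01 0.05 0 0.1;0 0 0.533 -0.0145 0.058 0 0.1;0 0 0.585 -0.0175 0.063 0 0.1;0 0 0.585 -0.0175 0.063 0 0.1"

```text
time: 10.65
ee_pos: [0.5862, 0.1289, 0.1087]
eef_rot: [0.694, 0.72, -0.001, -0.0]
ft_force: [-7.4, -3.1, 8.5]
width: 0.0153
grip_force: 30.0
```

Run:
```python
from st import *
s,Rm=rep(.587,.129,.108,2)
v=s["ee_pos"][:2]-np.array([.5907,.019]);print(np.hypot(*v),np.degrees(np.arctan2(v[1],v[0])),"tool force",Rm.T@s["ft_force"])
```

```text
10.65 [0.5862 0.1289 0.1087] [ 0.24  0.45 -0.67  1.63  0.3   1.16 -0.47] ydeg 2.1 [-7.4 -3.1  8.5] 0.015294646196127288
shift [0.0001 0.0008 0.0007] turnz 0.0017630732911243438
0.10996471254615381 92.3517410377709 tool force [-2.85663555 -7.49746952 -8.50515339]
```

Request:
play_rows --increments "0 0 0.01 0 0.001 0 0.1;0 0 0.02 0 0.002 0 0.1;0 0 0.02 0 0.002 0 0.1;0 0 0.02 0 0.002 0 0.1"

```text
time: 11.05
ee_pos: [0.5868, 0.1289, 0.1087]
eef_rot: [0.7, 0.714, -0.002, -0.001]
ft_force: [-10.9, -2.7, 11.1]
width: 0.0151
grip_force: 30.0
```

Request:
play_rows --increments "0 0 0.01 0 0.001 0 0.1;0 0 0.01 0 0.002 0 0.1;0 0 0.01 0 0.002 0 0.1;0 0 0.01 0 0.002 0 0.1"

```text
time: 11.45
ee_pos: [0.5873, 0.1289, 0.1086]
eef_rot: [0.704, 0.711, -0.004, -0.002]
ft_force: [-19.3, -4.3, 16.2]
width: 0.0153
grip_force: 30.0
```

Request:
play_rows --increments "0 0 0 0 0 0 0.1;0 0 0 0 0 0 0.1;0 0 0 0 0 0 0.1;0 0 0 0 0 0 0.1;0 0 0 0 0 0 0.1"

```text
time: 11.95
ee_pos: [0.5873, 0.129, 0.1086]
eef_rot: [0.704, 0.711, -0.004, -0.002]
ft_force: [-20.1, -4.5, 16.3]
width: 0.0147
grip_force: 30.0
```

Run:
```python
from st import *
rep(.587,.129,.108,2)
c=camera("scene");cv2.imwrite("pics/s4.png",cv2.resize(c["color"][140:320,120:360,::-1],None,fx=3.3,fy=3.3))
```

```text
11.95 [0.5873 0.129  0.1086] [ 0.23  0.46 -0.66  1.63  0.3   1.17 -0.49] ydeg 0.6 [-20.1  -4.5  16.3] 0.014673508892597357
shift [ 0.     -0.0003  0.0006] turnz -0.02515609822304324
```

View pics/s4.png

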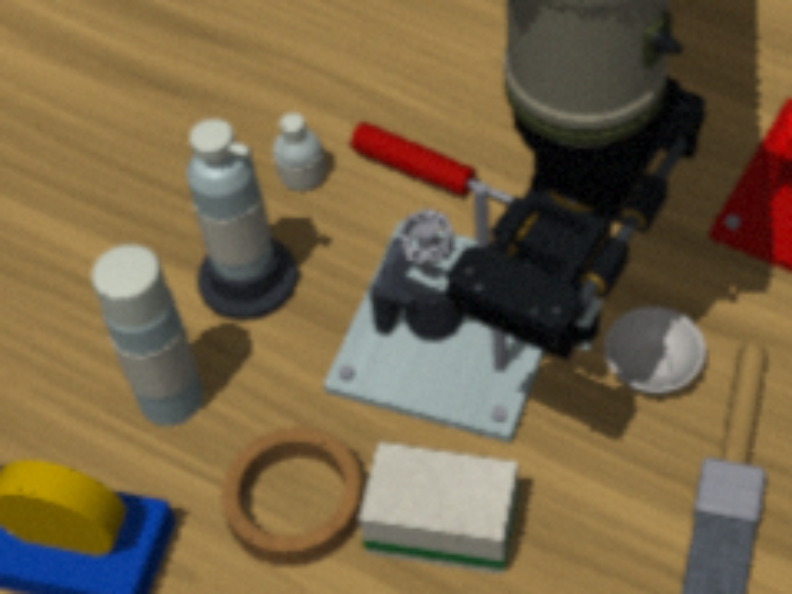

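The picture shows the arm swung round to the stop pin at about (505,330), still held by the gripper. The cap at (212,138) is up and the bystanders are in place. The push is steady at about 20 N, well over the 7.3 N spring, and the arm has turned about 69°, so it's at the stop.

```bash
python3 -c "
from bench import *
print(close_job())"
```

```text
the job is handed in; nothing more can be done
None
```

The job is handed in: the cap was pressed fully down and sprang back up while the arm was at rest, and the cage arm is now wound about 69° clockwise to its stop and held there by the fingers. It took about 12 of the 42 s, and the other things on the bench look unmoved in the last picture.

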